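# Take the hand magnifier from its slotted rest and hold it over the earring

## Robot

A 6-joint arm with a two-finger parallel gripper is mounted at the origin on the work surface; the furniture and walls round the work are solid. World frame = base frame: x ahead of the robot, y to its left, z up, the work surface at z = 0. Lengths are in mm, angles in rad, forces in N, time in s.
With the tool pointing down it reaches from about 300 to 775 mm from the base axis. Payload 14.6 kg.
Tool frame: the origin (TCP) lies on the centre line of the jaws, within the pads' length; the fingertips stand 22 mm ahead of it and the grasp point (between the pads) lies 3 mm ahead of it (manip.tcp_to_tips is the distance from the TCP to the fingertips, in mm); z points along the fingers, y is the direction in which the jaws open and shut (so a half turn about z gives the same grasp; the last joint's range is limited). The gripper opens to 94 mm and grips with 3 to 60 N. Pads are 16 mm wide; open, the fingers measure 119 mm over their backs; the gripper's body (75 mm by 177 mm) begins 78 mm behind the grasp point.
Start: joints at [1.131, 0.3, 1.521, -0, 1.321, -0.067], TCP at [200.32, 512.212, 227.446] pointing down, gripper open.
Joint ranges: [-3.03, 3.03], [-0.79, 2.21], [0.23, 2.52], [-1.04, 4.18], [0, 3.07], [-2.55, 2.55]. Speed limits (rad/s): [2.22, 2.22, 2.57, 3.14, 3.14, 3.14].

## Interface

Orientations are given as [roll, pitch, yaw] about the fixed x, y, z axes, in that order (R = Rz(yaw) Ry(pitch) Rx(roll)).
In Python, from cell import manip, vision, workorder gives the robot as it stands.
- The arm moves only by the tool carry_out, never from a script. Its argument "deltas" is a list of rows, each a list of 3 entries, a list of its own where there are three numbers: the shift along the tool's x, y, z in cm, then the turn about the tool's z in degrees, then the opening, from 0 (shut) to 1 (fully open). A call has 1 to 20 rows; each row shifts and turns the commanded pose from where the row before left it, along the tool's axes as they then stand; what a row does not reach is not made up. A row lasts 1/12 s, in which the tool goes at most 41.7 mm and 7.16 degrees, less where a joint would pass 70% of its speed; a pose out of reach is approached as far as the arm can. A call with a gripper value outside its range is refused whole. The fingers move at their own pace and stop on an object; "grip_force" is the grip in N (left out, the last holds). Time passes only in rows, so rows that do not move let the fingers close. It gives the time, the measured TCP pose, the force and the opening at its end, in the units of the state.
- manip.read_state(): the state, without advancing time (a new reading comes with each control period).
- vision.camera(name): name is "scene" or "top" or "wrist"; returns (picture, depth): 420x560x3 uint8, red, green, blue; 420x560 float32, mm along the optical axis (not along the pixel's ray), 0 where there is no reading.
- vision.calibration(name): a dict with "mtx" (3x3 intrinsics, pixels), "eye" and "orientation" of the camera in the world. Camera axes: x right, y down, z forward; pixel columns grow to the right and rows downward; lengths in mm; the calibration is good to about 2 mm. The wrist camera is an equidistant fisheye: a pixel r from the principal point sees the ray r / f radians off the axis. A picture is of the moment at which its call begins: read the wrist's pose just before it. calibration takes no time and is no camera call; for the wrist camera it gives the pose at the moment of the call.
- workorder.sign_off(): hands the job in, once; it reports no verdict.
The state is a dict: "clock": time; "joints": joint angles; "qd": joint speeds; "effort": joint torques, N m; "eef_pos": TCP position; "eef_rot": TCP orientation; "wrist_force": force on the tool from outside, world axes, zero at the start; "moment": the same for the moment, N m; "finger_gap": finger opening in mm.
Only numpy, scipy, OpenCV 4.12 (cv2) and the standard library are available. Lean on these libraries where they do the work, as an engineer would, in place of code of your own. Each camera call takes 0.05 s, during which the arm holds its last target.

## Task

Grip the hand magnifier by its handle, draw it up out of the leaning slot of its wooden rest, turn it until the lens lies level, and hold it about 10 cm above the bead board with the lens centred straight over the earring (the small hoop with a gold bead and a blue stone), as for inspecting its setting. Do not disturb the earring, the gold ring or the bracelet on the board. The program finishes while still holding the magnifier steady there: it is not put down or let go.

Things in the scene. Friction and masses are not known exactly. Their poses are not given: they have to be found in the camera images.
- magnifier_lens (a point): Lens centre of the loose hand magnifier (about 90 g): dark steel frame 72 mm across, 12 mm thick, round a glass; flat dark wooden handle. x: from lens to handle's end; z: lens axis, square to the glass; both faces alike. At the start the lens end is in the rest's slot and the handle leans up out of it, 40 degrees from upright, toward the robot. It slides out along its own +x (45 mm frees it).
- magnifier_grip (a point): Centre of the magnifier's handle, half-way through it, 101 mm from the lens centre along x; same axes. The handle is a bar 100 mm long (50 mm to either side of this point), 16 mm wide along y between its flat sides (y is level at the start: grip across it) and 12 mm thick along z. A neck 15 mm long joins it to the frame. The centre of mass is about 29 mm from the lens centre toward the handle.
- rest: Fixed wooden rest, base 126 (x) x 104 (y) x 12 mm; origin at the centre of its underside, z up. Its slot leans 40 degrees from upright toward the rest's -x and is 78 mm across (y), 15 mm front to back. Along the slot, a lip 34 mm high on its upper (+x) side, cheeks as high at its ends, and a back rest 68 mm high on its lower (-x) side, on which the lens frame lies. All is below 85 mm.
- rest_slot (a point): Where the lens centre sits while the magnifier stands in its rest: 10 mm along +x of the rest's origin, 47 mm above the table.
- board: Bamboo bead planning board with round grooves, fixed on the table, 215 mm (its x) by 285 mm (its y), level top 16 mm above the table. Origin at the centre of its underside, z up.
- earring_center (a point): The earring, loose, lying on the board: a hoop 17 mm across with a gold bead and a blue stone, 31 mm long and 10 mm high in all. The point is at its middle, 2 mm above the board's top.
- ring_gold: Wide gold finger ring, 21 mm across and 7 mm high, lying loose on the board; origin at the centre of its underside. Leave it alone.
- bracelet: Bracelet of stone beads, 68 mm across and 10 mm high, lying loose on the board; origin at the centre of its underside. Leave it alone.

How it is judged:
By the outcome, as a careful person would: the job done as asked, in the order asked, and still so for the second after the job is handed in, while the arm keeps its last pose, push and grip.
It also fails if it takes over 37 s, if anything falls off the work surface, if the arm or the gripper's body presses on something with over 40 N, if the wrist force passes 120 N, or if a joint passes its speed limit or range.

## Working session

There is one attempt and no reset: what is moved stays moved. The work goes in short steps, Python scripts to look and compute and a tool call to move; the robot and the scene stay as the last step left them, time stands still between calls to the robot, and variables do not carry over. Pictures are saved under pics/ and viewed, and the job is handed in when it is done.

Besides the shell and the picture viewer there is one more tool, called after "Request:" by a JSON object that holds its "method" and its "body", one argument or row to a line. carry_out: Moves the arm, as the interface text tells. Its arguments: {"type":"object","properties":{"deltas":{"type":"array","items":{"type":"array"}},"grip_force":{"type":"number"}},"required":["deltas"]}

```bash
ls; mkdir -p pics
python3 - <<'E'
from cell import manip, vision, workorder
import cv2,numpy as np
print(manip.read_state())
for n in ["scene","top","wrist"]:
    c=vision.calibration(n);print(n,c)
    p,d=vision.camera(n);cv2.imwrite(f"pics/{n}0.png",p[:,:,::-1]);np.savez(f"{n}0.npz",p=p,d=d,**c)
E
```

```text
pics
{'clock': 0.0, 'joints': array([ 1.13140678e+00,  3.00492782e-01,  1.52156959e+00, -9.74527510e-06,
        1.32068077e+00, -6.66212361e-02]), 'qd': array([ 0.00206906, -0.00220264, -0.0007027 ,  0.00057184,  0.00032212,
        0.00083345]), 'effort': array([ 1.69344908e-04, -5.31822038e+01, -3.52738917e+01,  7.08097452e-02,
        2.45916046e-02, -9.64189940e-05]), 'eef_pos': array([200.225682  , 512.0141445 , 226.87927633]), 'eef_rot': array([-3.14044408e+00, -6.71723792e-05,  2.76882672e+00]), 'wrist_force': array([ 0.64660418,  0.3820975 , -0.35261574]), 'moment': array([ 0.00166161, -0.0551725 , -0.01979849]), 'finger_gap': 94.15197807394256}
scene {'mtx': array([[455.10982738,   0.        , 275.15929365],
       [  0.        , 455.10982738, 200.65129793],
       [  0.        ,   0.        ,   1.        ]]), 'eye': array([ -65.67921425, -471.61668653,  563.36002629]), 'orientation': array([-2.12606956, -0.02420647, -0.92188412])}
top {'mtx': array([[529.79629085,   0.        , 277.15629599],
       [  0.        , 529.79629085, 211.41666465],
       [  0.        ,   0.        ,   1.        ]]), 'eye': array([373.66303765, -43.42618604, 974.60181427]), 'orientation': array([-2.97788528, -0.01089654, -1.57098214])}
wrist {'mtx': array([[325.1922621 ,   0.        , 275.71074149],
       [  0.        , 325.1922621 , 215.96122484],
       [  0.        ,   0.        ,   1.        ]]), 'eye': array([127.13269387, 541.58720768, 382.78822274]), 'orientation': array([2.86760734e+00, 1.59271581e-03, 1.19743226e+00])}
```

View pics/scene0.png

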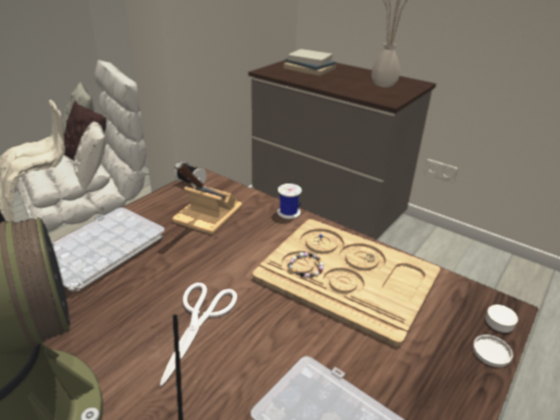

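View pics/top0.png

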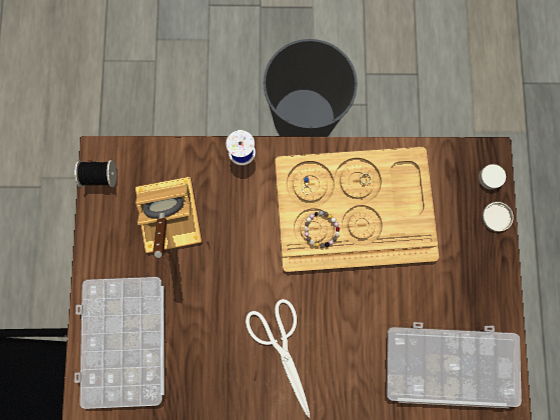

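View pics/wrist0.png

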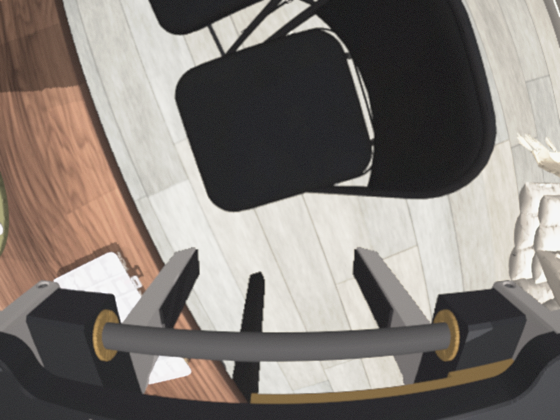

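The rest with the magnifier is at top-view px (168,215) and its handle runs to (158,253). The earring is near (307,183), the gold ring near (364,181) and the bracelet near (322,230). The tool can't be tilted in this interface, so levelling will need a pivot inside the grip against a fixed surface. I'll measure first.

```bash
cat > h.py <<'E'
import numpy as np,cv2
from scipy.spatial.transform import Rotation as Ro
def load(f): 
    z=np.load(f);return {k:z[k] for k in z.files}
def cloud(c):
    K=c['mtx'];d=c['d'];v,u=np.mgrid[:d.shape[0],:d.shape[1]]
    P=np.stack([(u-K[0,2])/K[0,0]*d,(v-K[1,2])/K[1,1]*d,d],-1)
    return P@Ro.from_euler('xyz',c['orientation']).as_matrix().T+c['eye']
def ray(c,u,v,z):
    K=c['mtx'];r=Ro.from_euler('xyz',c['orientation']).as_matrix()@np.array([(u-K[0,2])/K[0,0],(v-K[1,2])/K[1,1],1])
    return c['eye']+r*(z-c['eye'][2])/r[2]
E
python3 - <<'E'
from h import *
c=load('top0.npz');W=cloud(c);np.set_printoptions(precision=1,suppress=True)
for u,v in [(168,215),(162,207),(160,230),(158,253),(185,245),(307,183),(364,181),(410,240),(322,215),(230,320),(410,262),(120,320),(450,360),(285,335)]: print(u,v,W[v,u],ray(c,u,v,16))
a=cv2.resize(c['p'][160:270,130:450,::-1],None,fx=2.5,fy=2.5,interpolation=cv2.INTER_CUBIC);cv2.imwrite('pics/topz.png',a)
a=cv2.resize(c['p'][165:265,125:215,::-1],None,fx=6,fy=6,interpolation=cv2.INTER_CUBIC);cv2.imwrite('pics/topr.png',a)
c=load('scene0.npz');
a=cv2.resize(c['p'][150:240,160:260,::-1],None,fx=6,fy=6,interpolation=cv2.INTER_CUBIC);cv2.imwrite('pics/scr.png',a)
a=cv2.resize(c['p'][215:345,245:450,::-1],None,fx=3.8,fy=3.8,interpolation=cv2.INTER_CUBIC);cv2.imwrite('pics/scb.png',a)
E
```

```text
168 215 [516.2 134.6  71.8] [525.1 145.6  16. ]
162 207 [532.7 148.5  57.2] [539.9 157.1  16. ]
160 230 [483.7 136.8 122. ] [497.4 159.2  16. ]
158 253 [442.6 128.9 168. ] [455.5 161.3  16. ]
185 245 [470.8 114.2   9. ] [470.1 113.1  16. ]
307 183 [ 584.9 -109.    18.5] [ 585.4 -109.2   16. ]
364 181 [ 589.7 -215.2   15.1] [ 589.5 -215.    16. ]
410 240 [ 480.1 -297.2   11.7] [ 479.6 -296.1   16. ]
322 215 [ 524.2 -135.4   23.9] [ 525.5 -136.1   16. ]
230 320 [336.2  31.   -1.3] [336.8  29.7  16. ]
410 262 [ 439.8 -295.4   12.4] [ 439.6 -294.4   16. ]
120 320 [337.  223.4  18.2] [337.  224.1  16. ]
450 360 [ 268.9 -354.2   27.3] [ 267.6 -357.9   16. ]
285 335 [310.2 -67.9   7.4] [310.8 -67.7  16. ]
```

View pics/topz.png

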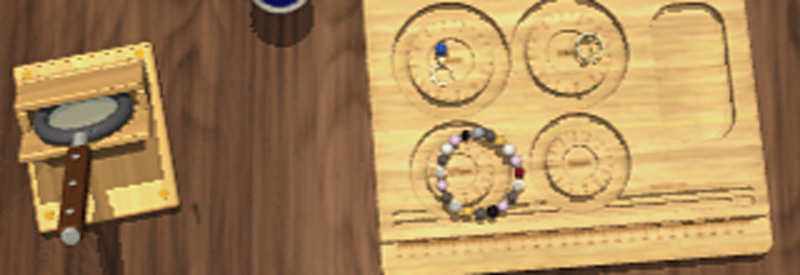

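View pics/topr.png

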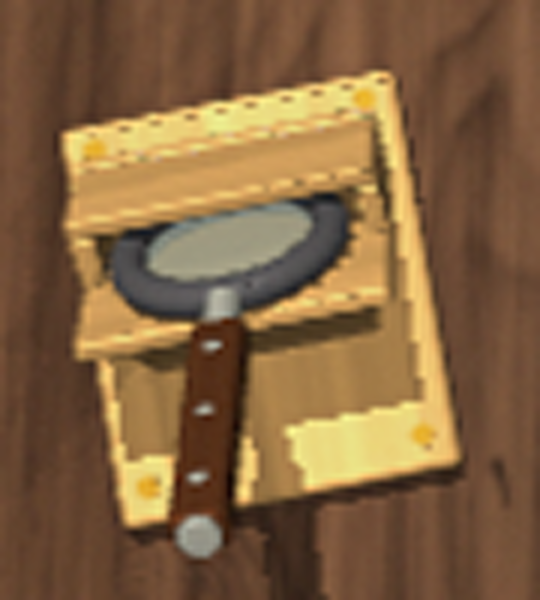

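View pics/scb.png

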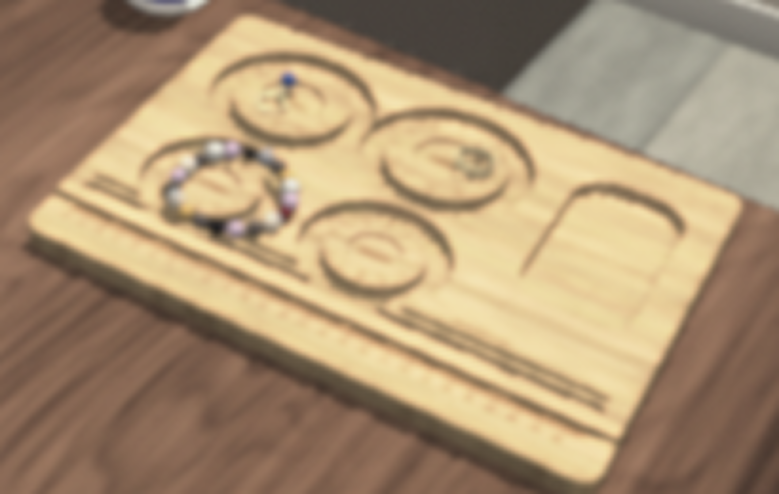

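View pics/scr.png

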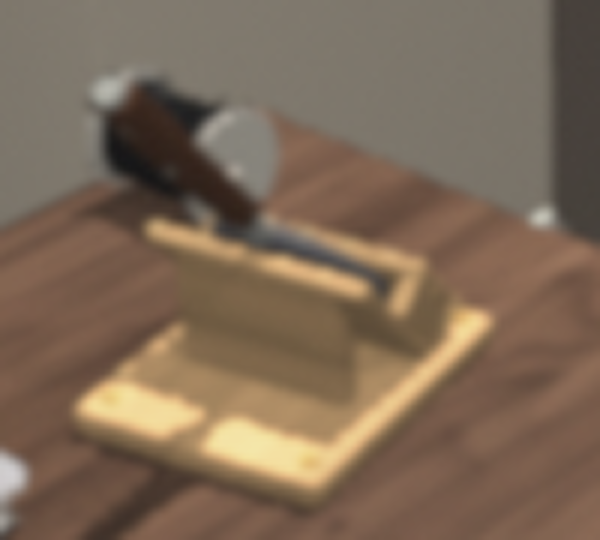

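The crops show the following:
- **Rest:** base corners at 6x crop px (65,130), (390,75), (460,462) and (128,527).
- **Handle:** runs from (222,320) to (200,535).
- **Earring:** blue stone at 2.5x crop px (440,48), hoop down to about (442,86).
- **Board:** the strip at its near right is empty.

Next I'll compute poses from these.

Run:
```python
from h import *
np.set_printoptions(precision=1,suppress=True)
c=load('top0.npz');W=cloud(c)
f=lambda x,y:(125+x/6-.4,165+y/6-.4)
C=np.array([ray(c,*f(*p),12) for p in [(65,130),(390,75),(460,462),(128,527)]])
print(C,C.mean(0),[np.linalg.norm(C[i]-C[(i+1)%4]) for i in range(4)])
e=(C[0]+C[1]-C[2]-C[3]);a1=np.degrees(np.arctan2(e[1],e[0]));e=C[0]+C[3]-C[1]-C[2];a2=np.degrees(np.arctan2(e[1],e[0]))-90
print('rest yaw',a1,a2)
yaw=np.radians((a1+a2)/2);o=C.mean(0);sl=o+10*np.array([np.cos(yaw),np.sin(yaw),0]);sl[2]=47
ax=np.array([-np.sin(np.radians(40))*np.cos(yaw),-np.sin(np.radians(40))*np.sin(yaw),np.cos(np.radians(40))])
print('slot',sl,'grip101',sl+101*ax,'end',sl+151*ax)
# handle colour+depth
p=c['p'].astype(int);m=(p[...,0]-p[...,2]>15)&(p.max(-1)<130);z=W[...,2]
m&=(z>75)&(z<180);m[:,:130]=0;m[:,215:]=0;m[:160]=0;m[270:]=0
H=W[m];mu=H.mean(0);u,s,vt=np.linalg.svd(H-mu);d=vt[0]*np.sign(vt[0][2]);print('handle',m.sum(),mu,d,np.degrees(np.arccos(d[2])),np.degrees(np.arctan2(-d[1],-d[0])),'tmin/max',((H-mu)@d).min(),((H-mu)@d).max())
# axis centre pixels by ray: midline columns at given height
for s_ in (60,101,145):
    P=sl+s_*ax; print(s_,P)
K=c['mtx'];R=Ro.from_euler('xyz',c['orientation']).as_matrix()
def proj(P): q=R.T@(P-c['eye']);return (K@q/q[2])[:2]
im=c['p'][:,:,::-1].copy();im=cv2.resize(im[165:265,125:215],None,fx=6,fy=6,interpolation=cv2.INTER_CUBIC)
for s_ in (0,51,101,151):
    q=proj(sl+s_*ax);cv2.circle(im,tuple(int(t) for t in ((q-[125,165]+.5)*6)),4,(0,255,0),-1)
cv2.imwrite('pics/chk.png',im)
# board & earring
g=lambda x,y:(130+x/2.5-.3,160+y/2.5-.3)
B=W[200:260,380:420,2];print('board depth z',np.median(B))
hsv=cv2.cvtColor(c['p'],cv2.COLOR_RGB2HSV)
mb=cv2.inRange(hsv,(100,150,80),(130,255,255));mb[:,:295]=0;mb[:,320:]=0;mb[:170]=0;mb[205:]=0
ys,xs=np.nonzero(mb);print('blue',xs.mean(),ys.mean(),len(xs),ys.min(),ys.max())
cv2.imwrite('pics/ear.png',cv2.resize(c['p'][165:210,285:330,::-1],None,fx=12,fy=12,interpolation=cv2.INTER_CUBIC))
s=load('scene0.npz');cv2.imwrite('pics/ears.png',cv2.resize(s['p'][225:260,300:345,::-1],None,fx=12,fy=12,interpolation=cv2.INTER_CUBIC))
for q in [(276,157),(426,148),(438,260),(284,270)]: print(ray(c,*q,16))
```

```text
[[579.4 208.3  12. ]
 [597.  108.7  12. ]
 [476.7  84.3  12. ]
 [456.9 184.1  12. ]] [527.5 146.4  12. ] [np.float64(101.14927228073633), np.float64(122.77307764113604), np.float64(101.6912647866656), np.float64(124.91353299597661)]
rest yaw 11.344297843230231 10.636955534159796
slot [537.3 148.3  47. ] grip101 [473.6 135.9 124.4] end [442.1 129.8 162.7]
handle 360 [473.8 134.3 131.7] [-0.6 -0.1  0.8] 40.4774484453152 10.929498196117924 tmin/max -65.4886802774626 47.90427909753038
60 [499.5 140.9  93. ]
101 [473.6 135.9 124.4]
145 [445.8 130.5 158.1]
board depth z 14.774505591485706
blue 305.90909090909093 179.36363636363637 11 178 181
[634.9 -51.8  16. ]
[ 653.1 -333.3   16. ]
[ 443.2 -345.5   16. ]
[425.1 -66.2  16. ]
```

View pics/chk.png

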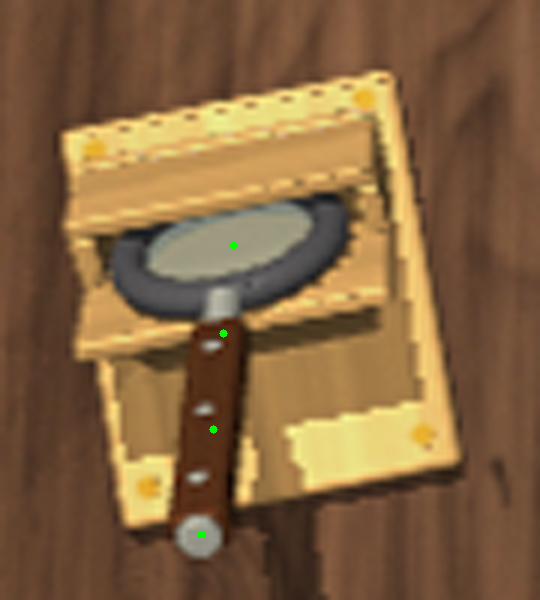

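View pics/ear.png

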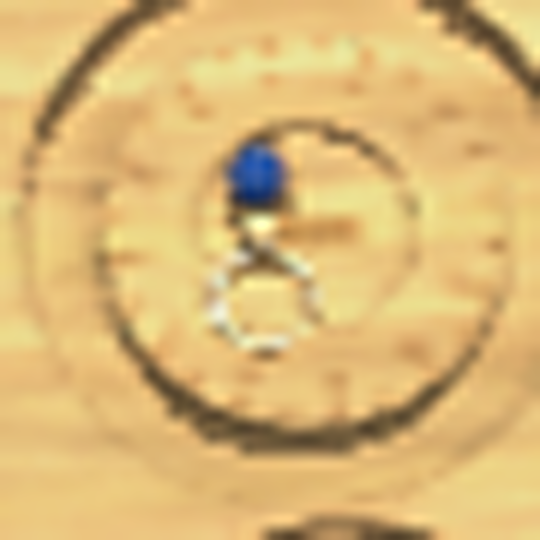

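View pics/ears.png

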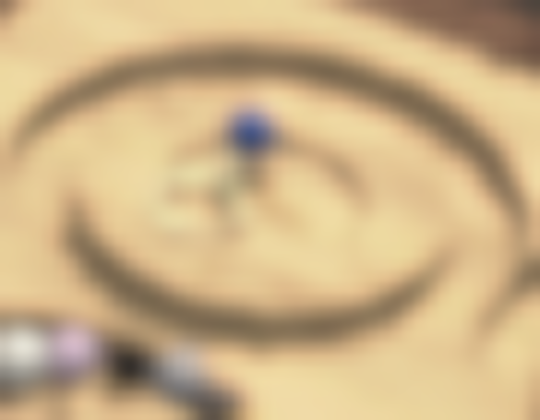

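The measurements agree with the given sizes:

| Item | Measured | Expected |
|---|---|---|
| Rest base | 124 × 101 mm, yaw ≈ 11° | 126 × 104 mm |
| Handle lean | 40.5° | 40° |
| Board | 212 × 282 mm | 215 × 285 mm |
| Earring length | 31 mm | 31 mm |

I'll grip the handle about 88 mm from the lens, at TCP (482, 138, 120). First I move to above it.

Request:
{"method": "carry_out", "body": {
  "deltas": [
    [[-1.05,-0.65,0],0,1],
    [[-2.1,-1.29,0],0,1],
    [[-2.1,-1.29,0],0,1],
    [[-2.1,-1.29,0],0,1],
    [[-2.1,-1.29,0],0,1],
    [[-2.1,-1.29,0],0,1],
    [[-2.1,-1.29,0],0,1],
    [[-2.1,-1.29,0],0,1],
    [[-2.1,-1.29,0],0,1],
    [[-2.1,-1.29,0],0,1],
    [[-2.1,-1.29,0],0,1],
    [[-2.1,-1.29,0],0,1],
    [[-2.1,-1.29,0],0,1],
    [[-2.1,-1.29,0],0,1],
    [[-2.1,-1.29,0],0,1],
    [[-2.1,-1.29,0],0,1],
    [[-2.1,-1.29,0],0,1],
    [[-2.1,-1.29,0],0,1],
    [[-2.1,-1.29,0],0,1],
    [[-1.05,-0.65,0],0,1]
  ]
}}

```text
clock: 1.82
eef_pos: [483.5, 136.0, 227.3]
eef_rot: [-3.141, 0.0, 2.767]
wrist_force: [0.7, -0.3, -0.3]
finger_gap: 94.4
```

Request:
{"method": "carry_out", "body": {
  "deltas": [
    [[0,0,0.2],-4,1],
    [[0,0,0.5],-4,1],
    [[0,0,0.5],-4,1],
    [[0,0,0.5],-4,1],
    [[0,0,0.5],-4,1],
    [[0,0,0.5],-4,1],
    [[0,0,0.2],-4,1],
    [[0,0,0],-4,1],
    [[0,0,0],0,1],
    [[0,0,0],0,1]
  ]
}}

```text
clock: 2.65
eef_pos: [482.4, 138.4, 198.5]
eef_rot: [3.142, -0.0, -2.958]
wrist_force: [-0.3, -0.1, 0.0]
finger_gap: 94.2
```

Run:
```python
from cell import manip, vision
import cv2,numpy as np
from h import *
s=manip.read_state();print(s['clock'],s['joints'],s['eef_pos'],s['eef_rot'])
c=vision.calibration('wrist');p,d=vision.camera('wrist');cv2.imwrite("pics/w1.png",p[:,:,::-1]);np.savez('w1.npz',p=p,d=d,**c)
print(ray(load('top0.npz'),306.2,185.2,18))
```

```text
2.65 [ 2.06498797e-01  2.19676944e-01  1.69188900e+00  1.33673330e-05
  1.23009059e+00 -1.54789383e+00] [482.38322317 138.44965374 198.46230679] [ 3.14158152e+00 -6.41588437e-05 -2.95800082e+00]
[ 580.83613758 -107.5179521    18.        ]
```

View pics/w1.png

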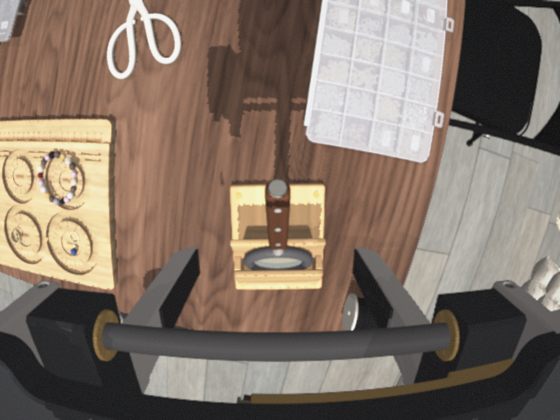

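The wrist view shows the handle upright at col 277, midway between the fingertips (199 and 355) and parallel to the tool's x axis. Descending 78 mm, then closing.

Request:
{"method": "carry_out", "body": {
  "deltas": [
    [[0,0,0.5],0,1],
    [[0,0,1],0,1],
    [[0,0,1],0,1],
    [[0,0,1],0,1],
    [[0,0,1],0,1],
    [[0,0,1],0,1],
    [[0,0,1],0,1],
    [[0,0,0.8],0,1],
    [[0,0,0.5],0,1],
    [[0,0,0],0,1],
    [[0,0,0],0,1]
  ]
}}

```text
clock: 3.62
eef_pos: [482.7, 138.6, 120.4]
eef_rot: [3.142, -0.0, -2.956]
wrist_force: [0.4, 0.1, 0.8]
finger_gap: 93.8
```

Request:
{"method": "carry_out", "body": {
  "deltas": [
    [[0,0,0],0,0.5],
    [[0,0,0],0,0.4],
    [[0,0,0],0,0.3],
    [[0,0,0],0,0.25],
    [[0,0,0],0,0.2],
    [[0,0,0],0,0.1],
    [[0,0,0],0,0],
    [[0,0,0],0,0],
    [[0,0,0],0,0],
    [[0,0,0],0,0]
  ],
  "grip_force": 40
}}

```text
clock: 4.45
eef_pos: [482.6, 138.5, 120.4]
eef_rot: [-3.142, -0.0, -2.956]
wrist_force: [0.0, -0.5, 0.4]
finger_gap: 30.4
```

Run:
```python
from cell import manip, vision
import cv2,numpy as np
s=manip.read_state();print(s)
for n in ['wrist','top']:
    p,d=vision.camera(n);cv2.imwrite(f"pics/{n}2.png",p[:,:,::-1])
```

```text
{'clock': 4.45, 'joints': array([ 2.06582750e-01,  3.14256087e-01,  1.77030047e+00, -1.10047542e-05,
        1.05704339e+00, -1.54995242e+00]), 'qd': array([ 0.00028505,  0.0009422 , -0.00114436,  0.00092752, -0.00014456,
        0.00082711]), 'effort': array([-5.79041789e-04, -4.94606853e+01, -3.07501853e+01, -1.26327033e-02,
        7.52832578e-02,  1.02267718e-04]), 'eef_pos': array([482.59672109, 138.53169522, 120.44422041]), 'eef_rot': array([-3.14158292e+00, -7.09140625e-06, -2.95584840e+00]), 'wrist_force': array([ 0.04446995, -0.50164721,  0.3780171 ]), 'moment': array([0.09921613, 0.02180381, 0.0146264 ]), 'finger_gap': 30.440295541818585}
```

View pics/wrist2.png

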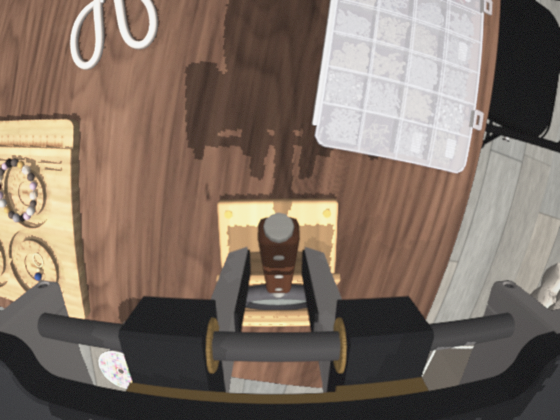

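The fingers are still closing symmetrically around the handle, which is at col 278. I'll let them finish.

Request:
{"method": "carry_out", "body": {
  "deltas": [
    [[0,0,0],0,0],
    [[0,0,0],0,0],
    [[0,0,0],0,0],
    [[0,0,0],0,0],
    [[0,0,0],0,0],
    [[0,0,0],0,0]
  ],
  "grip_force": 50
}}

```text
clock: 5.05
eef_pos: [482.7, 138.5, 120.5]
eef_rot: [-3.142, 0.0, -2.956]
wrist_force: [1.0, -0.3, 1.2]
finger_gap: 15.4
```

Gripped (gap 15.4 mm). Drawing it out along its own axis, about 60 mm.

Request:
{"method": "carry_out", "body": {
  "deltas": [
    [[0.13,0,-0.15],0,0],
    [[0.26,0,-0.31],0,0],
    [[0.32,0,-0.38],0,0],
    [[0.32,0,-0.38],0,0],
    [[0.32,0,-0.38],0,0],
    [[0.32,0,-0.38],0,0]
  ]
}}

```text
clock: 5.55
eef_pos: [465.8, 135.4, 140.8]
eef_rot: [3.142, 0.0, -2.956]
wrist_force: [1.3, 0.4, -1.4]
finger_gap: 15.4
```

Request:
{"method": "carry_out", "body": {
  "deltas": [
    [[0.32,0,-0.38],0,0],
    [[0.32,0,-0.38],0,0],
    [[0.32,0,-0.38],0,0],
    [[0.32,0,-0.38],0,0],
    [[0.32,0,-0.38],0,0],
    [[0.32,0,-0.38],0,0],
    [[0.32,0,-0.38],0,0],
    [[0.2,0,-0.6],0,0],
    [[0,0,-0.8],0,0],
    [[0,0,-0.8],0,0],
    [[0,0,-0.8],0,0],
    [[0,0,-0.5],0,0],
    [[0,0,0],0,0]
  ]
}}

```text
clock: 6.63
eef_pos: [442.7, 131.1, 203.2]
eef_rot: [3.142, 0.002, -2.956]
wrist_force: [0.3, 0.0, -0.6]
finger_gap: 15.7
```

Run:
```python
from cell import manip, vision
import cv2,numpy as np
s=manip.read_state();print(s)
for n in ['wrist','scene']:
    c=vision.calibration(n)
    p,d=vision.camera(n);cv2.imwrite(f"pics/{n}3.png",p[:,:,::-1]);np.savez(n+'3.npz',p=p,d=d,**c)
    if n=='scene': cv2.imwrite("pics/scene3z.png",cv2.resize(p[80:240,110:300,::-1],None,fx=3.5,fy=3.5))
```

```text
{'clock': 6.6333, 'joints': array([ 2.08464323e-01,  1.24550717e-01,  1.79245857e+00,  2.92630109e-06,
        1.22269585e+00, -1.54804003e+00]), 'qd': array([ 0.00075284,  0.01656986,  0.02609883, -0.00021765, -0.02589839,
       -0.00113101]), 'effort': array([ 4.71587395e-03, -4.19354403e+01, -3.43262851e+01, -1.35885074e-02,
        3.81019888e-01, -3.90230443e-04]), 'eef_pos': array([442.69673625, 131.05760054, 203.15251712]), 'eef_rot': array([ 3.14154695e+00,  1.88697097e-03, -2.95588567e+00]), 'wrist_force': array([ 0.25729894,  0.03499257, -0.59391034]), 'moment': array([ 0.05043057,  0.02115052, -0.00172195]), 'finger_gap': 15.69610169290055}
```

View pics/wrist3.png

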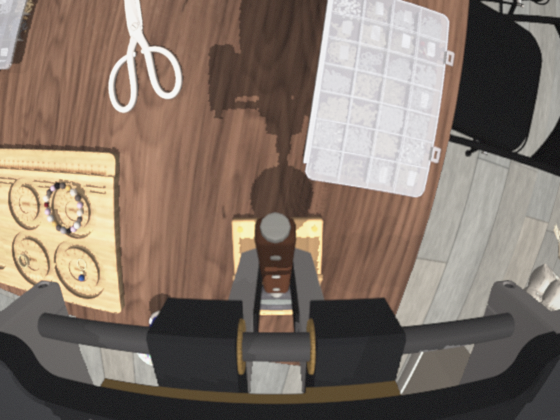

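View pics/scene3z.png

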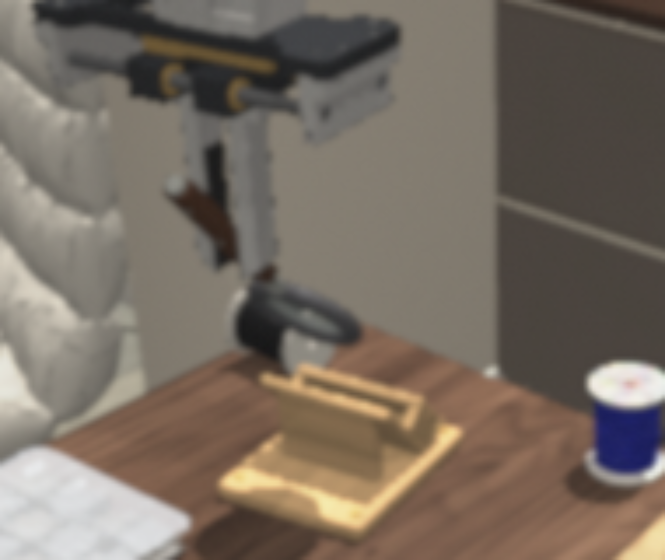

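The lens is out of the rest, still at about 40° in the grip, and is over the rest with clearance. The tool cannot tilt, so I'll swing the magnifier level in the grip by laying its rim on the board's empty near-right corner. That spot is about 80 mm from the bracelet and the ring. Carrying it there now.

Request:
{"method": "carry_out", "body": {
  "deltas": [
    [[0.18,-1.1,0],0,0],
    [[0.37,-2.21,0],0,0],
    [[0.37,-2.21,0],0,0],
    [[0.37,-2.21,0],0,0],
    [[0.37,-2.21,0],0,0],
    [[0.37,-2.21,0],0,0],
    [[0.37,-2.21,0],0,0],
    [[0.37,-2.21,0],0,0],
    [[0.37,-2.21,0],0,0],
    [[0.37,-2.21,0],0,0],
    [[0.37,-2.21,0],0,0],
    [[0.37,-2.21,0],0,0],
    [[0.37,-2.21,0],0,0],
    [[0.37,-2.21,0],0,0],
    [[0.37,-2.21,0],0,0],
    [[0.37,-2.21,0],0,0],
    [[0.37,-2.21,0],0,0],
    [[0.37,-2.21,0],0,0],
    [[0.37,-2.21,0],0,0],
    [[0.18,-1.1,0],0,0]
  ]
}}

```text
clock: 8.4
eef_pos: [449.8, -297.0, 201.2]
eef_rot: [3.141, -0.001, -2.957]
wrist_force: [0.1, 0.1, -0.2]
finger_gap: 15.4
```

Request:
{"method": "carry_out", "body": {
  "deltas": [
    [[0,0,0.3],2.3,0],
    [[0,0,0.8],2.3,0],
    [[0,0,1],2.3,0],
    [[0,0,1],0,0],
    [[0,0,1],0,0],
    [[0,0,1],0,0],
    [[0,0,0.5],0,0],
    [[0,0,0.2],0,0],
    [[0,0,0],0,0],
    [[0,0,0],0,0]
  ]
}}

```text
clock: 9.23
eef_pos: [450.9, -294.7, 144.2]
eef_rot: [-3.141, 0.0, -3.076]
wrist_force: [-0.1, 0.4, -0.0]
finger_gap: 15.7
```

Run:
```python
from cell import manip, vision
import cv2,numpy as np
s=manip.read_state();print(s['clock'],s['joints'],s['eef_pos'],s['eef_rot'],s['wrist_force'])
for n in ['wrist','scene','top']:
    c=vision.calibration(n)
    p,d=vision.camera(n);cv2.imwrite(f"pics/{n}4.png",p[:,:,::-1]);np.savez(n+'4.npz',p=p,d=d,**c)
    if n=='scene': cv2.imwrite("pics/scene4z.png",cv2.resize(p[150:360,270:490,::-1],None,fx=2.8,fy=2.8))
    if n=='top': cv2.imwrite("pics/top4z.png",cv2.resize(p[130:290,270:450,::-1],None,fx=3.5,fy=3.5))
```

```text
9.2333 [-6.46877284e-01  3.58162203e-01  1.64764762e+00  2.25417578e-07
  1.13530784e+00 -2.28329316e+00] [ 450.89453645 -294.68907728  144.1690369 ] [-3.14128230e+00  3.59572562e-04 -3.07597315e+00] [-0.07455305  0.35747216 -0.01414686]
```

View pics/scene4z.png

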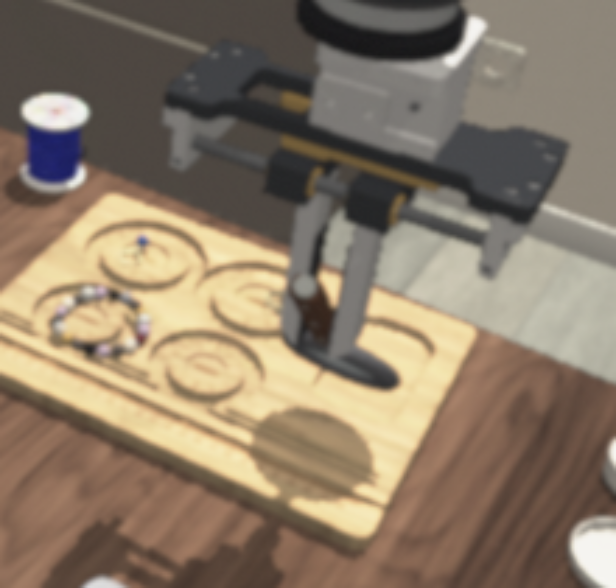

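View pics/top4z.png

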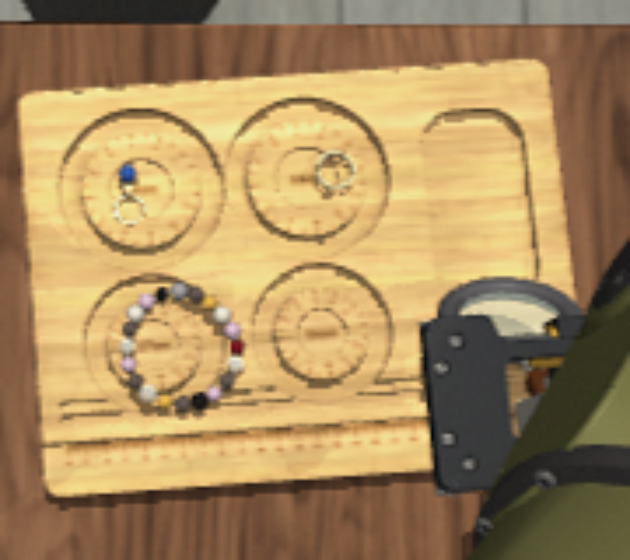

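The magnifier hangs over the empty corner of the board, with its shadow at scene crop (310,450), and the beads, ring and earring are untouched. Lowering the rim to contact, then the first part of the arc.

Request:
{"method": "carry_out", "body": {
  "deltas": [
    [[0,0,0.4],0,0],
    [[0,0,0.6],0,0],
    [[0,0,0.5],0,0],
    [[0,0,0.4],0,0],
    [[0,0,0.2],0,0],
    [[0,0,0.2],0,0],
    [[0,0,0],0,0]
  ],
  "grip_force": 30
}}

```text
clock: 9.97
eef_pos: [450.6, -294.5, 120.4]
eef_rot: [3.141, -0.0, -3.076]
wrist_force: [-0.2, 0.3, -0.6]
finger_gap: 15.9
```

Request:
{"method": "carry_out", "body": {
  "deltas": [
    [[0.41,0,0.35],0,0],
    [[0.42,0,0.35],0,0],
    [[0.38,0,0.38],0,0],
    [[0.39,0,0.38],0,0]
  ]
}}

```text
clock: 10.3
eef_pos: [434.4, -295.8, 106.4]
eef_rot: [-3.141, 0.001, -3.076]
wrist_force: [-1.5, 1.0, 6.7]
finger_gap: 15.7
```

Run:
```python
from cell import manip, vision
import cv2,numpy as np
s=manip.read_state();print(s['clock'],s['eef_pos'],s['eef_rot'],s['wrist_force'],s['moment'])
for n in ['scene']:
    p,d=vision.camera(n)
    if n=='scene': cv2.imwrite("pics/scene5z.png",cv2.resize(p[190:380,270:470,::-1],None,fx=3,fy=3))
```

```text
10.3 [ 434.38613379 -295.77588545  106.44482577] [-3.14116405e+00  5.22082012e-04 -3.07634814e+00] [-1.48275055  0.96386115  6.67014814] [0.33552705 0.12745681 0.14997818]
```

View pics/scene5z.png

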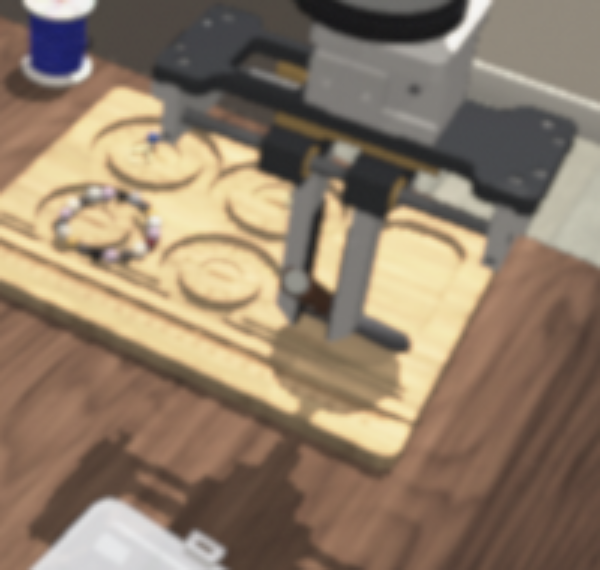

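The rim is in contact (7 N upward) and the magnifier is pivoting. Continuing along the arc.

Request:
{"method": "carry_out", "body": {
  "deltas": [
    [[0.35,0,0.41],0,0],
    [[0.35,0,0.42],0,0],
    [[0.31,0,0.44],0,0],
    [[0.32,0,0.44],0,0],
    [[0.27,0,0.47],0,0],
    [[0.27,0,0.47],0,0]
  ]
}}

```text
clock: 10.85
eef_pos: [415.6, -297.1, 79.7]
eef_rot: [-3.141, 0.0, -3.077]
wrist_force: [-3.4, -0.5, 2.8]
finger_gap: 15.4
```

Run:
```python
from cell import manip, vision
import cv2,numpy as np
s=manip.read_state();print(s['clock'],s['eef_pos'],s['eef_rot'],s['wrist_force'],s['moment'],s['finger_gap'])
for n in ['scene','wrist']:
    p,d=vision.camera(n)
    if n=='scene': cv2.imwrite("pics/scene6z.png",cv2.resize(p[190:380,270:470,::-1],None,fx=3,fy=3))
    else: cv2.imwrite("pics/wrist6.png",p[:,:,::-1])
```

```text
10.85 [ 415.5802837  -297.05734376   79.68977702] [-3.14118323e+00  1.18513875e-04 -3.07655179e+00] [-3.39449312 -0.51973773  2.76205515] [0.11076806 0.24675117 0.03701551] 15.412485642343738
```

View pics/scene6z.png

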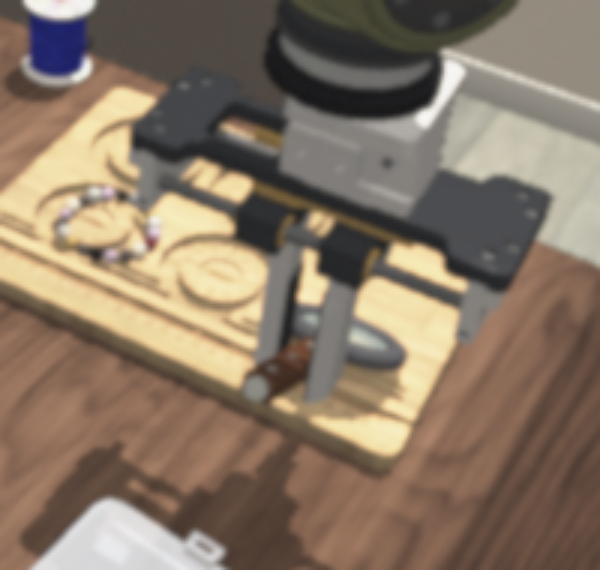

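View pics/wrist6.png

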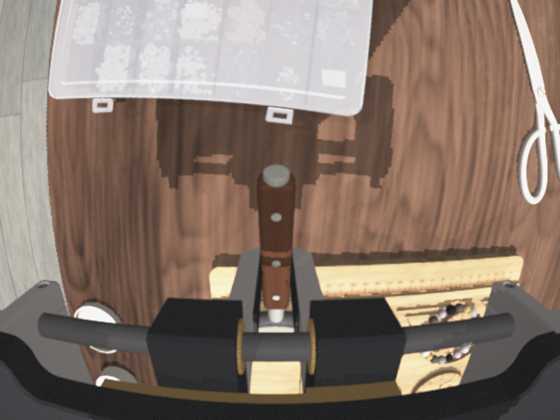

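The handle is visibly swinging down and matches the planned 25° point. Going on to about 5°.

Request:
{"method": "carry_out", "body": {
  "deltas": [
    [[0.23,0,0.49],0,0],
    [[0.24,0,0.49],0,0],
    [[0.18,0,0.5],0,0],
    [[0.19,0,0.51],0,0],
    [[0.15,0,0.52],0,0],
    [[0.14,0,0.52],0,0],
    [[0.1,0,0.53],0,0],
    [[0.09,0,0.54],0,0],
    [[0.05,0,0.3],0,0],
    [[0,0,0],0,0]
  ]
}}

```text
clock: 11.78
eef_pos: [402.2, -297.6, 35.0]
eef_rot: [3.141, -0.001, -3.076]
wrist_force: [-1.3, -0.1, 2.1]
finger_gap: 15.4
```

Run:
```python
from cell import manip, vision
import cv2,numpy as np
s=manip.read_state();print(s['clock'],s['eef_pos'],s['eef_rot'],s['wrist_force'],s['moment'],s['finger_gap'])
for n in ['scene','wrist']:
    p,d=vision.camera(n)
    if n=='scene': cv2.imwrite("pics/scene7z.png",cv2.resize(p[190:380,270:470,::-1],None,fx=3,fy=3))
    else: cv2.imwrite("pics/wrist7.png",p[:,:,::-1])
```

```text
11.7833 [ 402.2425909  -297.58862833   35.00712292] [ 3.14096686e+00 -5.53293838e-04 -3.07637185e+00] [-1.33055704 -0.14891071  2.06387389] [-0.00399361  0.09803251  0.0002156 ] 15.404329265976374
```

View pics/scene7z.png

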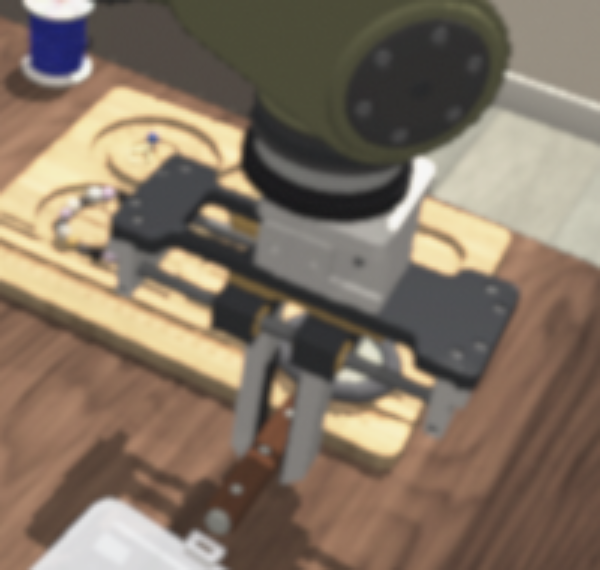

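View pics/wrist7.png

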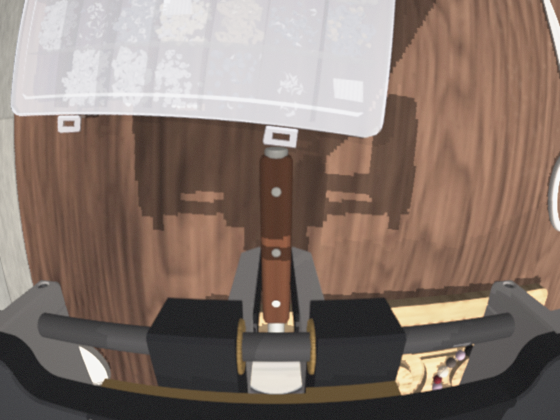

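Nearly level now. The handle's end is about 6 mm short of the box latch by my estimate, so I'll finish straight down with no further backward motion.

Request:
{"method": "carry_out", "body": {
  "deltas": [
    [[0,0,0.25],0,0],
    [[0,0,0.25],0,0],
    [[0,0,0.15],0,0],
    [[0,0,0],0,0],
    [[0,0,0],0,0]
  ]
}}

```text
clock: 12.3
eef_pos: [402.5, -297.8, 29.3]
eef_rot: [-3.142, 0.0, -3.076]
wrist_force: [-1.9, 0.1, 3.0]
finger_gap: 15.6
```

Run:
```python
from cell import manip, vision
import cv2,numpy as np
from h import *
np.set_printoptions(precision=2,suppress=True)
s=manip.read_state();print(s['clock'],s['eef_pos'],s['eef_rot'],s['wrist_force'],s['moment'],s['finger_gap'])
for n in ['scene','top']:
    c=vision.calibration(n);p,d=vision.camera(n);np.savez(n+'8.npz',p=p,d=d,**c)
    if n=='scene': cv2.imwrite("pics/scene8z.png",cv2.resize(p[190:380,270:470,::-1],None,fx=3,fy=3))
    else: cv2.imwrite("pics/top8z.png",cv2.resize(p[130:340,270:470,::-1],None,fx=2.8,fy=2.8))
```

```text
12.3 [ 402.47 -297.79   29.28] [-3.14  0.   -3.08] [-1.94  0.12  2.95] [ 0.03  0.18 -0.01] 15.596372175597667
```

View pics/scene8z.png

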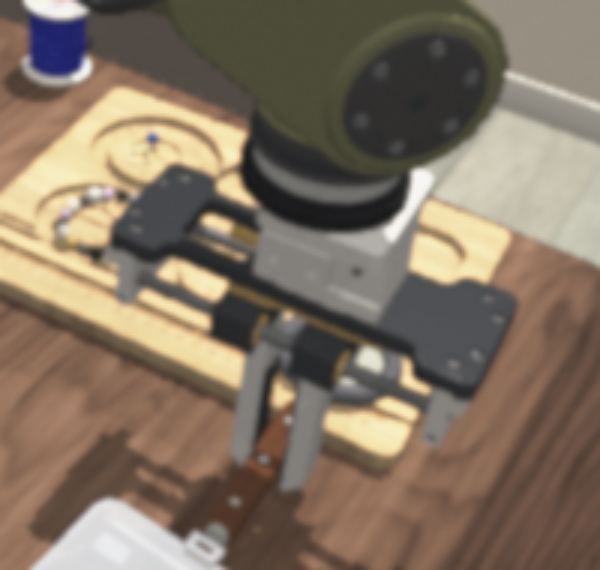

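View pics/top8z.png

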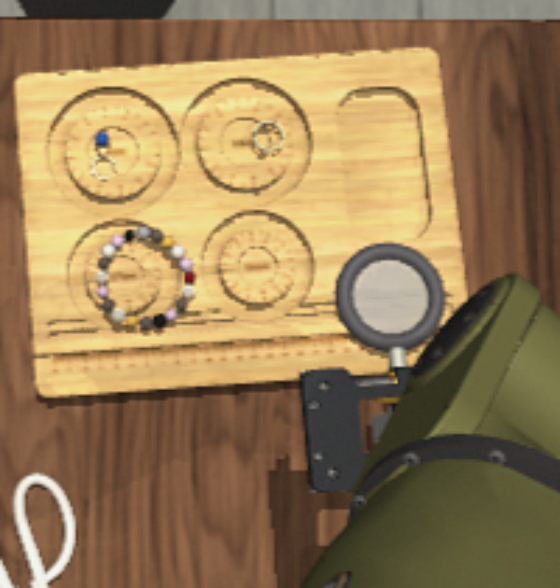

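From the top, the lens ring shows as a full circle at crop (390,297), on the empty corner. I'll fit a plane to the ring's depth to get the tilt.

```bash
cat >> h.py <<'E'
def ring(c,u0,v0,r0,r1):
    """dark ring pixels between radii; plane fit of depth, circle fit"""
    W=cloud(c);v,u=np.mgrid[:420,:560];r=np.hypot(u-u0,v-v0)
    p=c['p'].astype(int);m=(r>r0)&(r<r1)&(p.max(-1)<125)&((p.max(-1)-p.min(-1))<30)&(c['d']>0)
    P=W[m]
    for _ in range(4):
        A=np.c_[P[:,:2]-P[:,:2].mean(0),np.ones(len(P))];k=np.linalg.lstsq(A,P[:,2],rcond=None)[0];res=P[:,2]-A@k
        P=P[abs(res)<max(2.5*res.std(),1)]
    return m,P,k,res.std()
E
python3 - <<'E'
from h import *
np.set_printoptions(precision=2,suppress=True)
c=load('top8.npz');W=cloud(c)
u0,v0=270+390/2.8,130+297/2.8
m,P,k,s=ring(c,u0,v0,13,20)
print(len(P),'slope deg x,y',np.degrees(np.arctan(k[:2])),'z',k[2],s)
# glass + ring outline: circle of mask
mm=(m*255).astype(np.uint8);cn=max(cv2.findContours(mm,cv2.RETR_EXTERNAL,cv2.CHAIN_APPROX_NONE)[0],key=len)
e=cv2.fitEllipse(cn);print(e);L=ray(c,*e[0],22);print('lens',L)
b=W[225:232,395:398,2];print('board near',np.median(W[170:200,340:345,2]),np.median(W[205:215,400:425,2]))
vis=cv2.resize(c['p'][200:270,370:450,::-1],None,fx=7,fy=7);cv2.imwrite('pics/l8.png',vis)
E
```

```text
590 slope deg x,y [-2.91 -0.76] z 22.227340454261146 1.9564881420921207
((408.8751220703125, 235.74240112304688), (36.95930862426758, 38.46194076538086), 126.30021667480469)
lens [ 486.69 -292.75   22.  ]
board near 12.686927957768717 9.582037368925285
```

View pics/l8.png

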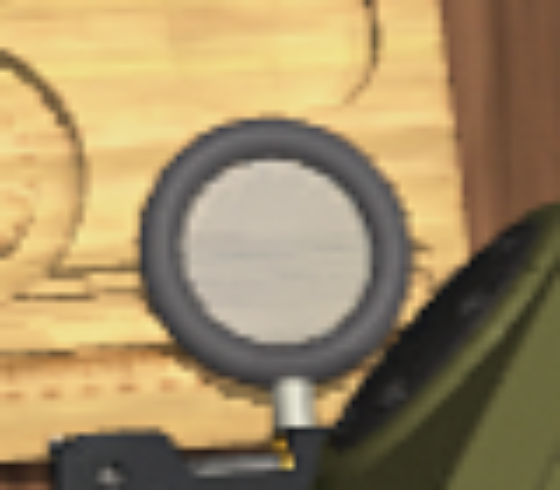

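Request:
{"method": "carry_out", "body": {
  "deltas": [
    [[0,0,0.1],0,0],
    [[0,0,0.1],0,0],
    [[0,0,0],0,0],
    [[0,0,0],0,0]
  ]
}}

```text
clock: 12.73
eef_pos: [402.4, -297.8, 27.3]
eef_rot: [-3.141, -0.0, -3.076]
wrist_force: [-2.8, -1.3, 3.3]
finger_gap: 16.2
```

Run:
```python
from cell import manip, vision
from h import *
np.set_printoptions(precision=2,suppress=True)
s=manip.read_state();print(s['clock'],s['eef_pos'],s['wrist_force'],s['moment'],s['finger_gap'])
n='top';c=vision.calibration(n);p,d=vision.camera(n);np.savez(n+'9.npz',p=p,d=d,**c)
c=load('top9.npz');m,P,k,sd=ring(c,408.9,235.7,13,20)
print(len(P),'slope',np.degrees(np.arctan(k[:2])),'z',k[2],sd)
c0=load('top0.npz');W=cloud(c0);P=W[150:262,282:432].reshape(-1,3)
for _ in range(4):
    mu=P[:,:2].mean(0);A=np.c_[P[:,:2]-mu,np.ones(len(P))];k=np.linalg.lstsq(A,P[:,2],rcond=None)[0];r=P[:,2]-A@k;P=P[abs(r)<2*r.std()]
print('board slope',np.degrees(np.arctan(k[:2])),mu,k[2],r.std(), 'at lens',k@[487-mu[0],-292-mu[1],1])
```

```text
12.7333 [ 402.43 -297.83   27.27] [-2.81 -1.31  3.33] [-0.03  0.19  0.  ] 16.170843117739963
587 slope [-1.68 -0.34] z 22.81646331068158 1.9684758956799262
board slope [0.14 0.2 ] [ 542.19 -202.66] 14.03372247490263 3.4234463789355876 at lens 13.59947907487864
```

The tilt went from 2.9° to 1.7°. About 3 mm more, which leaves the fingertips about 2 mm clear of the table.

Request:
{"method": "carry_out", "body": {
  "deltas": [
    [[0,0,0.1],0,0],
    [[0,0,0.1],0,0],
    [[0,0,0.1],0,0],
    [[0,0,0],0,0],
    [[0,0,0],0,0]
  ]
}}

```text
clock: 13.2
eef_pos: [402.4, -297.8, 24.2]
eef_rot: [3.142, -0.0, -3.076]
wrist_force: [-2.3, -0.6, 3.5]
finger_gap: 15.8
```

Run:
```python
from cell import manip, vision
from h import *
np.set_printoptions(precision=2,suppress=True)
s=manip.read_state();print(s['clock'],s['eef_pos'],s['wrist_force'],s['moment'],s['finger_gap'])
n='top';c=vision.calibration(n);p,d=vision.camera(n);np.savez(n+'10.npz',p=p,d=d,**c)
c=load('top10.npz');m,P,k,sd=ring(c,408.9,235.7,13,20)
print(len(P),'slope',np.degrees(np.arctan(k[:2])),'z',k[2],sd)
```

```text
13.2 [ 402.39 -297.77   24.21] [-2.31 -0.63  3.5 ] [-0.05  0.36  0.02] 15.753551297698316
591 slope [ 1.26 -0.25] z 24.304425969755407 1.97071922673027
```

The tilt is now about +1.3° (the measurement noise is roughly 0.5°). I'll firm the grip, lift it, and measure it hanging free.

Request:
{"method": "carry_out", "body": {
  "deltas": [
    [[0,0,0],0,0],
    [[0,0,0],0,0],
    [[0,0,-0.1],0,0],
    [[0,0,-0.3],0,0],
    [[0,0,-0.6],0,0],
    [[0,0,-0.9],0,0],
    [[0,0,-1],0,0],
    [[0,0,-1],0,0],
    [[0,0,-1],0,0],
    [[0,0,-1],0,0],
    [[0,0,-1],0,0],
    [[0,0,-1],0,0],
    [[0,0,-0.8],0,0],
    [[0,0,-0.5],0,0],
    [[0,0,-0.2],0,0],
    [[0,0,0],0,0]
  ],
  "grip_force": 60
}}

```text
clock: 14.58
eef_pos: [402.5, -297.8, 118.6]
eef_rot: [-3.141, 0.0, -3.076]
wrist_force: [0.6, 0.1, -0.7]
finger_gap: 15.5
```

Run:
```python
from cell import manip, vision
from h import *
np.set_printoptions(precision=2,suppress=True)
s=manip.read_state();print(s['clock'],s['joints'],s['eef_pos'],s['eef_rot'],s['wrist_force'],s['moment'],s['finger_gap'])
n='top';c=vision.calibration(n);p,d=vision.camera(n);np.savez(n+'11.npz',p=p,d=d,**c)
cv2.imwrite("pics/top11z.png",cv2.resize(p[130:340,270:470,::-1],None,fx=2.8,fy=2.8))
n='scene';c=vision.calibration(n);p,d=vision.camera(n);np.savez(n+'11.npz',p=p,d=d,**c)
cv2.imwrite("pics/scene11z.png",cv2.resize(p[150:360,270:490,::-1],None,fx=2.8,fy=2.8))
```

```text
14.5833 [-0.71  0.31  1.78 -0.    1.05 -2.35] [ 402.5  -297.81  118.56] [-3.14  0.   -3.08] [ 0.64  0.1  -0.67] [ 0.04  0.03 -0.03] 15.534036515633206
```

View pics/top11z.png

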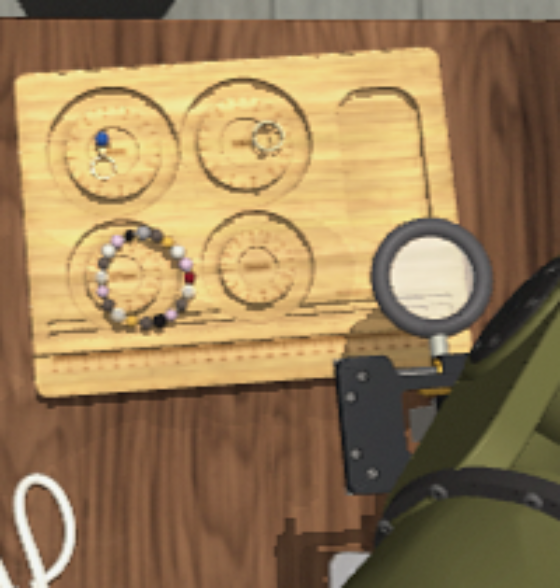

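View pics/scene11z.png

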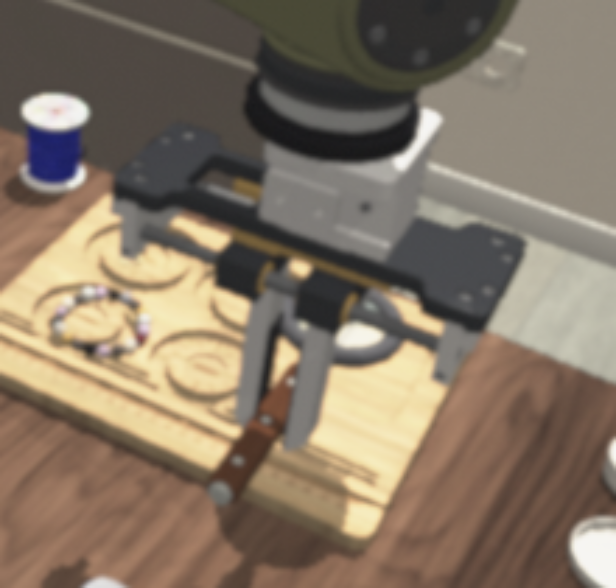

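It holds level-looking in the free grip, with the ring at top crop (432,277). Measuring tilt, height and lens offset.

```bash
cat > meas.py <<'E'
from h import *
np.set_printoptions(precision=2,suppress=True)
def run(f,u0,v0,zl):
    c=load(f)
    m,P,k,sd=ring(c,u0,v0,14,22.5)
    print(len(P),'slope',np.degrees(np.arctan(k[:2])),'z',k[2],sd)
    W=cloud(c);v,u=np.mgrid[:420,:560];G=W[(np.hypot(u-u0,v-v0)<12)]
    A=np.c_[G[:,:2]-G[:,:2].mean(0),np.ones(len(G))];k=np.linalg.lstsq(A,G[:,2],rcond=None)[0];print('glass slope',np.degrees(np.arctan(k[:2])),k[2],(G[:,2]-A@k).std())
    mm=(m*255).astype(np.uint8);cn=max(cv2.findContours(mm,cv2.RETR_EXTERNAL,cv2.CHAIN_APPROX_NONE)[0],key=len)
    e=cv2.fitEllipse(cn);print(e,'lens',ray(c,*e[0],zl))
E
python3 -c "
from meas import run
run('top11.npz',424.3,228.9,113)
run('top10.npz',408.9,235.7,22)"
```

```text
723 slope [0.68 0.02] z 117.39393849723483 1.7610771333155695
glass slope [-36.17  60.88] 116.94323409928862 24.897425082894575
((423.8423767089844, 228.83619689941406), (41.50963592529297, 42.85953140258789), 120.10313415527344) lens [ 487.35 -294.08  113.  ]
553 slope [ 1.41 -0.32] z 24.34703835034617 1.969274207983297
glass slope [-44.05  67.02] 26.138351969985305 32.87789743484209
((409.56085205078125, 236.07217407226562), (36.95027160644531, 40.53181838989258), 129.54002380371094) lens [ 486.09 -293.97   22.  ]
```

Tilt is about 0.7°, with the lens centre about 85 mm ahead of the TCP and about 113 mm high. Moving gently over the earring.

Request:
{"method": "carry_out", "body": {
  "deltas": [
    [[-0.18,0.3,0],0,0],
    [[-0.41,0.7,-0.1],0,0],
    [[-0.586,1,-0.1],0,0],
    [[-0.586,1,-0.1],0,0],
    [[-0.586,1,0],0,0],
    [[-0.586,1,0],0,0],
    [[-0.586,1,0],0,0],
    [[-0.586,1,0],0,0],
    [[-0.586,1,0],0,0],
    [[-0.586,1,0],0,0],
    [[-0.586,1,0],0,0],
    [[-0.586,1,0],0,0],
    [[-0.586,1,0],0,0],
    [[-0.586,1,0],0,0],
    [[-0.586,1,0],0,0],
    [[-0.586,1,0],0,0],
    [[-0.586,1,0],0,0],
    [[-0.586,1,0],0,0],
    [[-0.41,0.7,0],0,0],
    [[-0.18,0.3,0],0,0]
  ]
}}

```text
clock: 16.35
eef_pos: [496.5, -110.1, 121.2]
eef_rot: [3.142, -0.0, -3.075]
wrist_force: [-0.1, -0.1, -0.3]
finger_gap: 15.4
```

Request:
{"method": "carry_out", "body": {
  "deltas": [
    [[0,0,0],0,0],
    [[0,0,0],0,0],
    [[0,0,0],0,0]
  ]
}}

```text
clock: 16.6
eef_pos: [495.9, -111.6, 121.2]
eef_rot: [-3.142, -0.0, -3.077]
wrist_force: [-0.6, -0.7, -1.2]
finger_gap: 15.4
```

Run:
```python
from cell import manip, vision
from h import *
np.set_printoptions(precision=2,suppress=True)
s=manip.read_state();print(s['clock'],s['eef_pos'],s['eef_rot'],s['wrist_force'],s['moment'],s['finger_gap'])
n='top';c=vision.calibration(n);p,d=vision.camera(n);np.savez(n+'12.npz',p=p,d=d,**c)
cv2.imwrite("pics/top12z.png",cv2.resize(p[130:290,250:450,::-1],None,fx=3.5,fy=3.5))
n='scene';c=vision.calibration(n);p,d=vision.camera(n);np.savez(n+'12.npz',p=p,d=d,**c)
cv2.imwrite("pics/scene12z.png",cv2.resize(p[100:330,230:490,::-1],None,fx=2.6,fy=2.6))
```

```text
16.6 [ 495.87 -111.6   121.21] [-3.14 -0.   -3.08] [-0.62 -0.67 -1.17] [-0.06  0.05  0.01] 15.391344174022274
```

View pics/top12z.png

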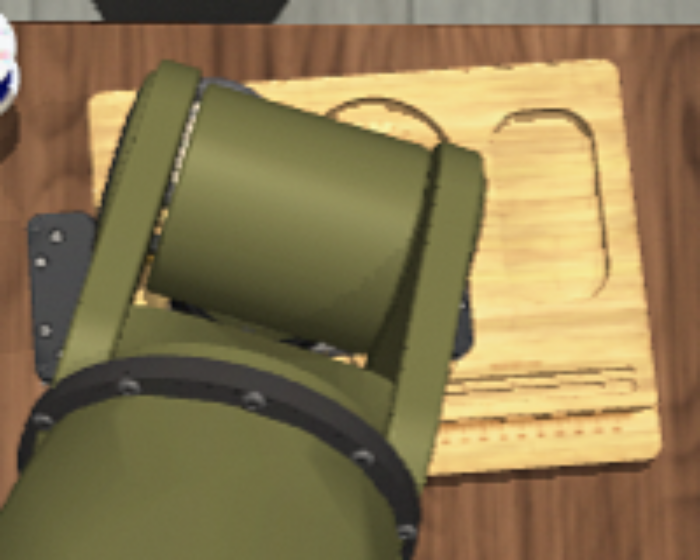

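View pics/scene12z.png

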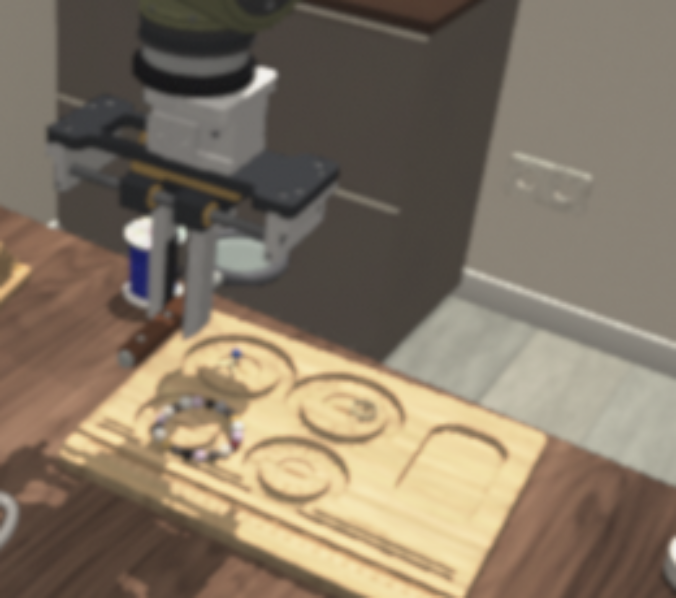

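The arm hides the lens from the top camera, but the scene view shows it level, with the earring undisturbed at (233,360). As a cross-check I'll project the expected lens rim and earring point into the scene view.

Run:
```python
from h import *
np.set_printoptions(precision=2,suppress=True)
c=load('scene12.npz');R=Ro.from_euler('xyz',c['orientation']).as_matrix();K=c['mtx']
def proj(P): q=(np.atleast_2d(P)-c['eye'])@R;q=q@K.T;return q[:,:2]/q[:,2:]
x0,y0,f=280,170,5
im=cv2.resize(c['p'][170:280,280:400,::-1],None,fx=f,fy=f,interpolation=cv2.INTER_CUBIC)
T=lambda P:np.round((proj(P)-[x0,y0]+.5)*f).astype(int)
t=np.linspace(0,2*np.pi,60)
L=np.array([580.8,-107.5,116.])
for z,col in((122,(0,255,0)),(110,(255,0,0))):
    cv2.polylines(im,[T(np.c_[L[0]+36*np.cos(t),L[1]+36*np.sin(t),0*t+z])],True,col,1)
for P in ([580.8,-107.5,18],): cv2.circle(im,tuple(T(P)[0]),3,(0,0,255),-1)
cv2.imwrite('pics/ov12.png',im)
hsv=cv2.cvtColor(c['p'],cv2.COLOR_RGB2HSV);mb=cv2.inRange(hsv,(100,120,50),(130,255,255));mb[:215]=0;mb[255:]=0;mb[:,:300]=0;mb[:,345:]=0
ys,xs=np.nonzero(mb);print('blue scene',xs.mean(),ys.mean(),ray(c,xs.mean(),ys.mean(),21))
t0=load('top0.npz');print('blue top',ray(t0,305.9,179.4,21))
s=load('top12.npz')
```

```text
blue scene nan nan [nan nan nan]
blue top [ 591.11 -106.86   21.  ]<stdin>:15: RuntimeWarning: Mean of empty slice.
  ret = ret.dtype.type(ret / rcount)
```

View pics/ov12.png

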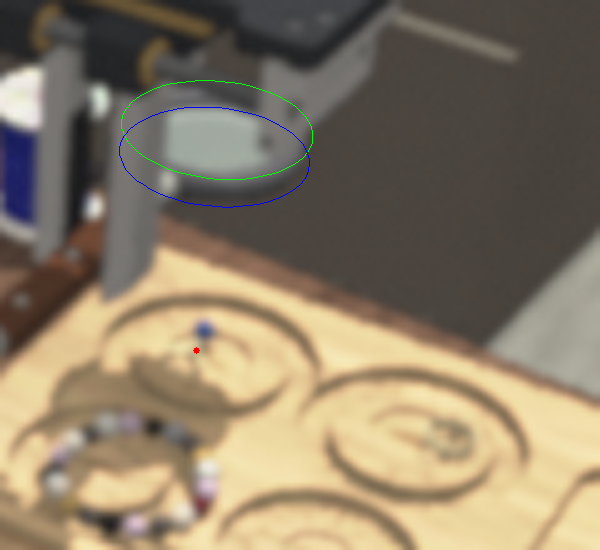

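The overlay agrees to within about 4 mm. I'll use the scene depth for a firmer estimate of lens centre and tilt.

Run:
```python
from h import *
np.set_printoptions(precision=2,suppress=True)
c=load('scene12.npz');W=cloud(c)
f=5;im=cv2.resize(c['p'][185:220,300:350,::-1],None,fx=14,fy=14,interpolation=cv2.INTER_CUBIC)
im=cv2.convertScaleAbs(im,alpha=1.6,beta=10);cv2.imwrite('pics/lz12.png',im)
sub=W[186:216,310:346];z=sub[...,2]
m=(z>95)&(z<135)&(sub[...,0]>535)&(sub[...,0]<630)
print(m.sum());P=sub[m]
for _ in range(5):
    mu=P.mean(0);A=np.c_[P[:,:2]-mu[:2],np.ones(len(P))];k=np.linalg.lstsq(A,P[:,2],rcond=None)[0];r=P[:,2]-A@k;P=P[abs(r)<2.5*r.std()]
print(len(P),mu,np.degrees(np.arctan(k[:2])),r.std(),P.min(0),P.max(0))
for v in range(186,216,2): print(v,''.join('#' if t else '.' for t in m[v-186]))
```

```text
442
423 [ 575.32 -113.99  117.58] [ 0.01 -0.34] 1.7692569143388566 [ 535.86 -142.54  113.35] [607.87 -79.89 122.07]
186 ....................................
188 .....######.........................
190 ....#############...................
192 ....##################..............
194 ....##################..............
196 ....##################..............
198 ....##################.......##.....
200 ...###################.....#####....
202 ...############################.....
204 ...###########################......
206 ...########.################........
208 ...########.#######.#####...........
210 ...#................................
212 ....................................
214 ....................................
```

View pics/lz12.png

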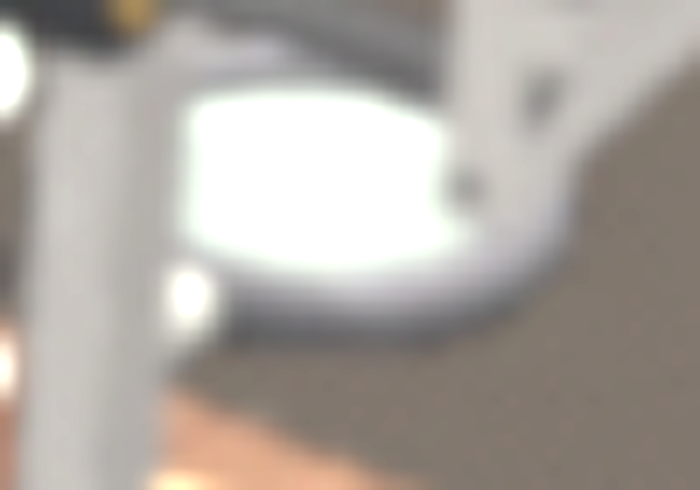

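The scene depth puts the tilt at 0.3° or less. Both views agree to about 2 mm, and suggest the lens is about 1 mm too far in +y. One tiny correction, then settle and a last check.

Request:
{"method": "carry_out", "body": {
  "deltas": [
    [[-0.05,-0.1,0],0,0],
    [[0,0,0],0,0],
    [[0,0,0],0,0],
    [[0,0,0],0,0],
    [[0,0,0],0,0],
    [[0,0,0],0,0],
    [[0,0,0],0,0],
    [[0,0,0],0,0],
    [[0,0,0],0,0],
    [[0,0,0],0,0]
  ]
}}

```text
clock: 17.53
eef_pos: [496.6, -112.2, 121.2]
eef_rot: [3.142, -0.0, -3.076]
wrist_force: [0.0, -0.1, -1.2]
finger_gap: 15.3
```

Run:
```python
from cell import manip, vision, workorder
from h import *
np.set_printoptions(precision=2,suppress=True)
s=manip.read_state();print(s['clock'],s['eef_pos'],s['qd'],s['wrist_force'],s['finger_gap'])
n='scene';c=vision.calibration(n);p,d=vision.camera(n);np.savez(n+'13.npz',p=p,d=d,**c)
cv2.imwrite("pics/scene13z.png",cv2.resize(p[100:330,230:490,::-1],None,fx=2.6,fy=2.6))
c=load('scene13.npz');W=cloud(c);sub=W[186:216,313:346];z=sub[...,2]
P=sub[(z>95)&(z<135)&(sub[...,0]>535)&(sub[...,0]<630)]
for _ in range(5):
    mu=P.mean(0);A=np.c_[P[:,:2]-mu[:2],np.ones(len(P))];k=np.linalg.lstsq(A,P[:,2],rcond=None)[0];r=P[:,2]-A@k;P=P[abs(r)<2.5*r.std()]
print(len(P),mu,np.degrees(np.arctan(k[:2])),r.std())
```

```text
17.5333 [ 496.58 -112.21  121.23] [-0.  0.  0. -0. -0.  0.] [ 0.   -0.06 -1.19] 15.303811363986842
418 [ 575.94 -114.53  117.61] [ 0.13 -0.42] 1.5946596715802877
```

View pics/scene13z.png

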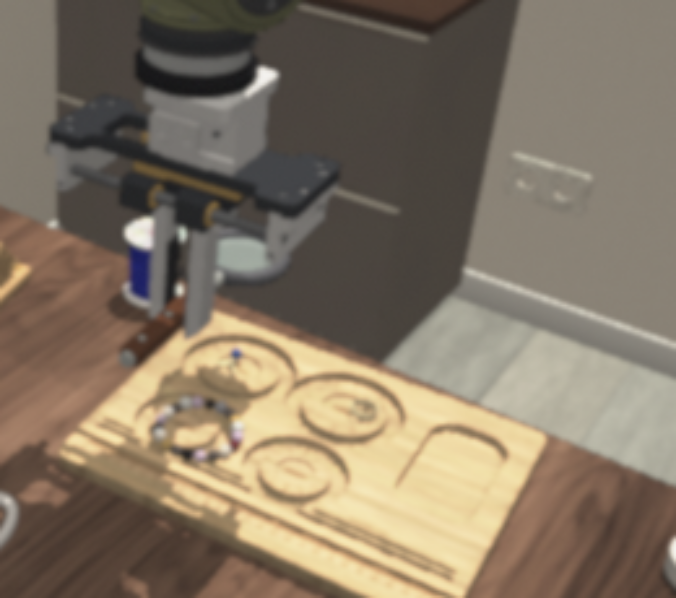

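The lens is level and steady above the earring. The earring, ring and bracelet are where they were. Handing in.

```bash
python3 -c "
from cell import workorder
print(workorder.sign_off())"
```

```text
the job is handed in; nothing more can be done
None
```

I handed the job in at 17.5 s of the 37 s allowed, with the magnifier held level and steady over the earring at 60 N grip. I got no verdict back.

**What I did:**
- I gripped the handle across its flat sides, about 85 mm from the lens centre, and drew it out of the rest along its own axis.
- The tool can't tilt through this interface. To level the lens I rested its rim on the empty near-right corner of the board and swung the handle down while still gripping it. The forces I read were 7 N or less.
- I then firmed the grip, lifted it clear and carried it over the earring.

**Last checks:**

| Check | Result |
|---|---|
| Tilt | About 0.4° from scene depth, and 0.7° from the top camera just after the lift |
| Height | Lens centre about 98–100 mm above the board |
| Centring | Lens at about (581.5, -107) against the earring at (581, -107.5) |
| Pieces on the board | Earring, ring and bracelet look unmoved in the last scene view |

**Less certain:** in the final pose the arm hid the lens from the top camera. The centring therefore rests on the TCP-to-lens offset measured earlier and a scene overlay, which agreed to about 2 mm. My colour-mask check of the earring's blue stone in the scene view found no pixels, so I judged its position there by eye.

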